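Put the barcode scanner back on its ball mount

ROBOT

A 6-joint arm with a two-finger parallel gripper is mounted at the origin on a cart in front of the work surface, level with it; the furniture and walls round the work are solid. World frame = base frame: x ahead of the robot, y to its left, z up, the work surface at z = 0. Lengths are in m, angles in rad, forces in N, time in s.
With the tool pointing down it reaches from about 0.35 to 0.925 m from the base axis. Payload 6.4 kg.
Tool frame: the origin (TCP) lies at the very end of the fingers, on their centre line; the grasp point (between the pads) lies 19 mm behind it; z points along the fingers, y is the direction in which the jaws open and shut (so a half turn about z gives the same grasp; the last joint's range is limited). The gripper opens to 94 mm and grips with 3 to 60 N. Pads are 16 mm wide; open, the fingers measure 119 mm over their backs; the gripper's body (75 mm by 177 mm) begins 78 mm behind the grasp point.
Start: joints at [-1.353, 0.245, 1.558, -0, 1.339, -0.174], TCP at [0.248, -0.601, 0.205] pointing down, gripper open.
Joint ranges: [-3.13, 3.13], [-1.02, 2.26], [0.13, 2.54], [-0.95, 4.09], [0.21, 2.88], [-2.74, 2.74]. Speed limits (rad/s): [2.57, 2.57, 3.14, 3.14, 3.14, 3.14].

INTERFACE

Orientations are given as a unit quaternion [w, x, y, z].
In Python, from workcell import manip, optics gives the robot as it stands. The module is installed in compiled form; this text tells all that it offers.
- The arm moves only by the tool arm_command, never from a script. Its arguments are lists of equal length, an entry for each row: "gripper": the opening in per cent of the stroke, from 0 (shut) to 100 (fully open); "xyz": the shift along the world's x, y, z in units of 25 mm (1.0 is 25 mm), a list of three; "angular": the turn, a rotation vector about the world's x, y, z in units of 6 degrees (1.0 is 6 degrees), a list of three. A call has exactly 10 rows; each row is the pose to reach, as a shift and turn from the pose commanded when the call began; what a row does not reach only later rows make up. A row lasts 1/12 s, in which the tool goes at most 41.7 mm and 7.16 degrees, less where a joint would pass 70% of its speed; a pose out of reach is approached as far as the arm can. A call with a gripper value outside its range is refused whole. The fingers move at their own pace and stop on an object; "grip_force" is the grip in N (left out, the last holds). Time passes only in rows, so rows that repeat a pose let the fingers close, or fill a call up. It gives the time, the measured TCP pose, the force and the opening at its end, in the units of the state.
- manip.read_state(): the state, without advancing time (a new reading comes with each control period).
- optics.capture(name): name is "side" or "top" or "wrist"; returns (picture, depth): 420x560x3 uint8, red, green, blue; 420x560 float32, m along the optical axis (not along the pixel's ray), 0 where there is no reading.
- optics.camera_info(name): a dict with "camera_matrix" (3x3 intrinsics, pixels), "R" (3x3) and "t" (3): a world point X has camera coordinates R X + t. Camera axes: x right, y down, z forward; pixel columns grow to the right and rows downward; lengths in m; the calibration is good to about 2 mm. The wrist camera is an equidistant fisheye: a pixel r from the principal point sees the ray r / f radians off the axis. A picture is of the moment at which its call begins: read the wrist's pose just before it. camera_info takes no time and is no camera call; for the wrist camera it gives the pose at the moment of the call.
- manip.finish_job(): hands the job in, once; it reports no verdict.
The state is a dict: "time_s": time; "joint_pos": joint angles; "dq": joint speeds; "joint_torque": joint torques, N m; "tool_pos": TCP position; "orientation": TCP orientation; "contact_force": force on the tool from outside, world axes, zero at the start; "moment": the same for the moment, N m; "finger_gap": finger opening in m.
Only numpy, scipy, OpenCV 4.12 (cv2) and the standard library are available. Lean on these libraries where they do the work, as an engineer would, in place of code of your own. Each camera call takes 0.05 s, during which the arm holds its last target.

TASK

Put the barcode scanner head back on its ball mount. First slide the amber jar aside, on the counter and upright, until it stands clear of the reading spot in front of the mount; then lower the head onto the ball, holding it until it is fully home with its lever still up and its window facing out over the reading spot, and press the latch lever down flat to lock it. Leave the two vials and the pill bottle standing where they are.

Things in the scene. Friction and masses are not known exactly. Their poses are not given: they have to be found in the camera images.
- ball_centre (a point): centre of the 32 mm steel ball on the mount, 65 mm above the counter (ball top 81 mm); axes are the mount's: -x is its front, towards the reading spot, z up. The mount does not move
- shoulder (a point): middle of the flat round shoulder (68 mm diameter) of the mount's pedestal, 40 mm above the counter, 25 mm below the ball's centre; the head rests on it when home. A 12 mm neck joins it to the ball. The mount's base is a flat plate 130 x 110 mm, 10 mm high, from 45 mm in front of the ball axis to 85 mm behind it
- reading_spot (a point): point on the counter 105 mm in front of the ball axis, centre of the patch of 140 mm diameter that the scanner reads. The nose of the mounted head hangs over its rear part, 79 mm above the counter, lower than the jar, so nothing may stand there
- head_grip (a point): centre of the scanner's box-shaped body, where to grip the head: 58 mm wide across y, flat sides 40 mm high, 92 mm long from 64 mm in front of this point to 28 mm behind. Axes are the head's: -x is its front, z up. The head (0.43 to 0.66 kg, centre of mass 10 mm behind and 41 mm below this point) starts standing upright on its socket housing, this point 81 mm above its underside
- window (a point): middle of the dark window in the front face of the scanner's nose, 71 mm in front of and 13 mm below head_grip; axes are the head's. The nose is 58 mm wide and its underside is 39 mm above the head's underside
- socket_centre (a point): centre of the ball seat in the metal socket housing under the scanner's rear, 25 mm above the head's underside, 26 mm behind and 56 mm below head_grip; axes are the head's. Housing 66 x 62 mm, 48 mm high; bore 34.6 mm wide, mouth flared to 50 mm. Fully home, this point coincides with ball_centre and the underside rests on the shoulder
- latch (a joint): angle of the latch lever at the back of the head: 0 = down flat, locked, about 0.75 = fully raised. It starts raised, and stays where it is left (stiff hinge, about 4 N at the pad to move it). Its fork swings in under the ball as the lever goes down, which only works with the head fully home
- lever_pad (a point): top of the black thumb pad (18 x 34 mm) at the end of the lever, where to press; the lever turns about a pin across the head, 25 mm above socket_centre, and the pad is 63 mm from that pin, behind it (+x of the head). Lever down: the pad's top is 60 mm above the head's underside, so 100 mm above the counter on the mount
- jar_mid (a point): centre of the amber jar, 68 mm diameter, 92 mm high, 0.11 to 0.23 kg, standing on the counter, half-way up
- vial_a_mid (a point): centre of an open amber vial with tablets, 36 mm diameter, 84 mm high, half-way up; stands near the jar
- vial_b_mid (a point): centre of another such vial, 35 mm diameter, 82 mm high; stands behind the mount
- bottle_mid (a point): centre of a white pill bottle, 48 mm diameter, 88 mm high; stands behind and beside the head
- bottle_2_mid (a point): about the middle of a white bottle, 50 mm diameter, that stands fixed at the left of the counter
- bottle_3_mid (a point): about the middle of a bottle with a blue cap, 55 mm diameter, fixed, at the left of the counter farther back
Mind the look-alikes: they are no part of the job. Leave any green or red look-alike of the part that bears jar_mid alone.

How it is judged:
By the outcome, as a careful person would: the job done as asked, in the order asked, and still so for the second after the job is handed in, with the robot touching nothing.
It also fails if it takes over 61 s, if anything falls off the work surface, if the arm or the gripper's body presses on something with over 40 N, if the wrist force passes 120 N, or if a joint passes its speed limit or range.

## Working session

There is one attempt and no reset: what is moved stays moved. The work goes in short steps, Python scripts to look and compute and a tool call to move; the robot and the scene stay as the last step left them, time stands still between calls to the robot, and variables do not carry over. Pictures are saved under pics/ and viewed, and the job is handed in when it is done.

Besides the shell and the picture viewer there is one more tool, called after ">>>" as name(argument=value, ...) on one line, values as JSON. arm_command: Moves the arm, as the interface text tells. Its arguments: {"type":"object","properties":{"gripper":{"type":"array"},"xyz":{"type":"array"},"angular":{"type":"array"},"grip_force":{"type":"number"}},"required":["gripper","xyz","angular"]}

```bash
mkdir -p pics; cat > h.py <<'E'
import numpy as np, cv2
from workcell import manip, optics
def cap(name,tag):
    info=optics.camera_info(name)
    p,d=optics.capture(name)
    np.savez(f'{tag}.npz',p=p,d=d,K=info['camera_matrix'],R=info['R'],t=info['t'])
    cv2.imwrite(f'pics/{tag}.png',p[:,:,::-1]); return load(tag)
def load(tag):
    z=np.load(f'{tag}.npz'); return {k:z[k] for k in z}
def cloud(c):
    h,w=c['d'].shape; u,v=np.meshgrid(np.arange(w),np.arange(h))
    K=np.array(c['K']);z=c['d']
    P=np.stack([(u-K[0,2])/K[0,0]*z,(v-K[1,2])/K[1,1]*z,z],-1)
    W=(P-c['t'])@c['R']; W[z==0]=np.nan
    return W
E
python3 - <<'E'
from h import *
s=manip.read_state()
for k in s: print(k,np.round(s[k],3))
for n in ('side','top'):
    c=cap(n,n+'0'); print(n,np.round(c['K'],1).tolist(),np.round(c['R'],3).tolist(),np.round(c['t'],3))
E
```

```text
time_s 0.0
joint_pos [-1.353  0.246  1.559 -0.     1.339 -0.174]
dq [ 0.001  0.001 -0.    -0.     0.001  0.001]
joint_torque [-1.0000e-03 -4.1583e+01 -3.1460e+01  6.8000e-02  3.3000e-02 -0.0000e+00]
tool_pos [ 0.248 -0.6    0.204]
orientation [-0.001  0.981  0.195 -0.   ]
contact_force [-0.955  0.552 -0.377]
moment [-0.033  0.007  0.028]
finger_gap 0.094
side [[484.9, 0.0, 281.9], [0.0, 484.9, 208.6], [0.0, 0.0, 1.0]] [[0.996, -0.091, -0.006], [-0.072, -0.748, -0.659], [0.056, 0.657, -0.752]] [-0.558  0.024  1.537]
top [[494.4, 0.0, 278.5], [0.0, 494.4, 205.1], [0.0, 0.0, 1.0]] [[-0.015, -1.0, 0.001], [-0.988, 0.015, -0.157], [0.157, -0.003, -0.988]] [-0.081  0.557  1.217]
```

```bash
ls pics
```

```text
side0.png
top0.png
```

View pics/side0.png

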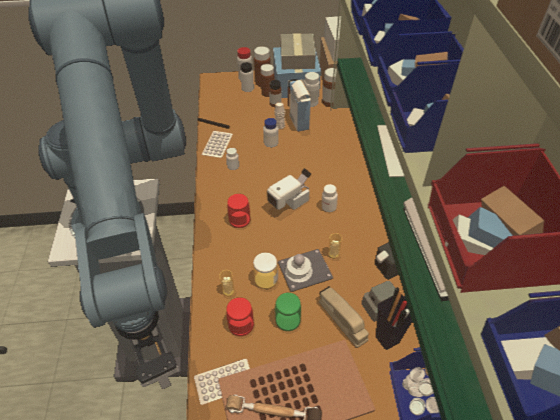

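View pics/top0.png

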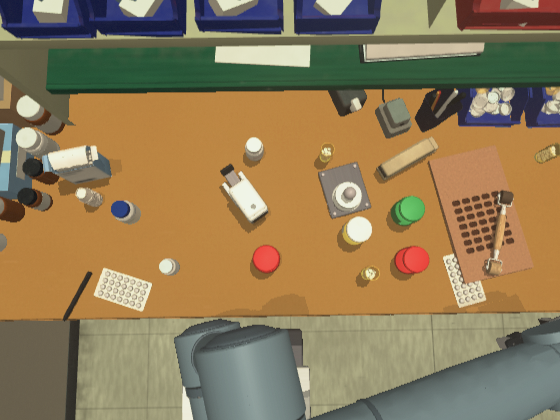

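Top view: the mount is at (347,195) and the amber jar with a white cap at (357,231). The red jars are at (266,259) and (412,260), and the green one at (409,210). The vials are at (371,273) and (327,152), the head at (245,195) and the pill bottle at (254,148). I'll enlarge this area and measure.

```bash
python3 - <<'E'
from h import *
c=load('top0'); p=c['p'][120:300,200:440,::-1]
cv2.imwrite('pics/top0c.png',cv2.resize(p,None,fx=3.3,fy=3.3,interpolation=cv2.INTER_CUBIC))
c=load('side0'); p=c['p'][155:345,200:370,::-1]
cv2.imwrite('pics/side0c.png',cv2.resize(p,None,fx=3.1,fy=3.1,interpolation=cv2.INTER_CUBIC))
E
```

```text
(no output)
```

View pics/top0c.png

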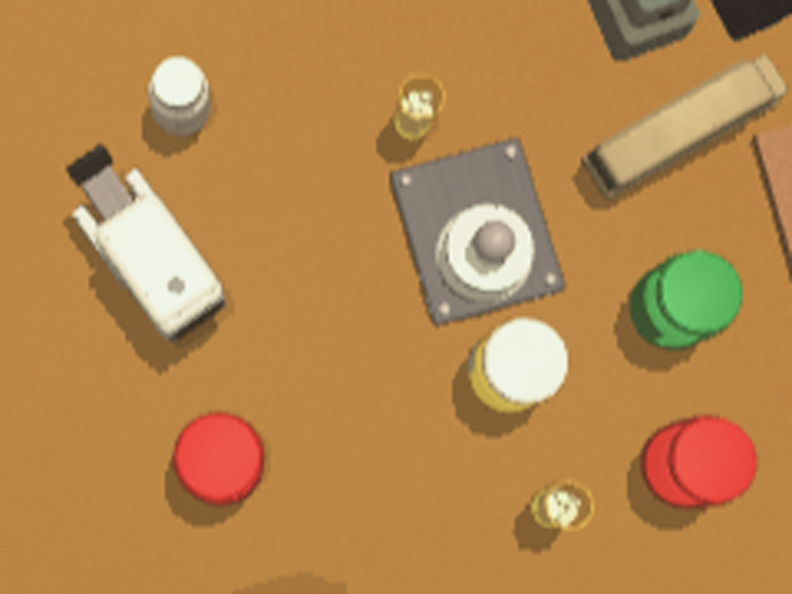

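View pics/side0c.png

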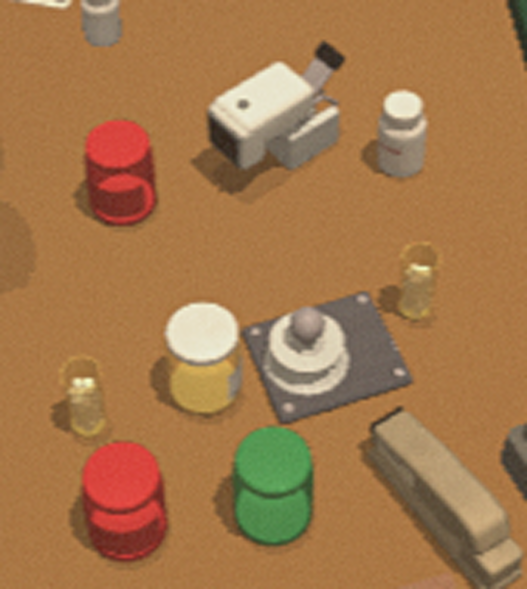

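```bash
python3 - <<'E'
from h import *
c=load('top0');W=cloud(c);s=load('side0');V=cloud(s)
print('table z', np.nanmedian(W[280:300,200:240,2]), np.nanmedian(V[180:190,300:320,2]))
def comp(name,W,u0,u1,v0,v1,zlo,zhi):
    P=W[v0:v1,u0:u1].reshape(-1,3); P=P[np.isfinite(P[:,2])]
    P=P[(P[:,2]>zlo)&(P[:,2]<zhi)].astype(np.float32)
    if len(P)<4: print(name,len(P)); return
    (cx,cy),r=cv2.minEnclosingCircle(P[:,:2])
    print(name,len(P),'circ',round(cx,4),round(cy,4),'r',round(r,4),'mean',P.mean(0).round(4),'zmax',np.percentile(P[:,2],98).round(4))
comp('jar',W,338,378,214,250,.085,.1)
comp('vial_a',W,355,385,262,285,.07,.1)
comp('vial_b',W,315,340,140,166,.07,.1)
comp('bottle',W,240,268,135,165,.08,.1)
comp('ball',W,335,365,180,206,.066,.09)
comp('shoulder',W,330,365,180,214,.034,.046)
comp('red1',W,250,285,242,275,.08,.1)
comp('red2',W,390,432,242,280,.08,.1)
comp('green',W,388,430,195,228,.08,.1)
comp('head',W,215,275,160,225,.1,.14)
comp('lever',W,215,245,160,185,.09,.17)
print('side')
comp('jar',V,245,285,250,295,.085,.1)
comp('ball',V,285,320,245,275,.066,.09)
comp('shoulder',V,280,320,250,290,.035,.045)
# head top rect
P=W[160:225,215:275].reshape(-1,3);P=P[P[:,2]>.06]
h,e=np.histogram(P[:,2],bins=np.arange(.06,.17,.005));print(h,e[:1])
E
```

```text
table z -0.0006673215961416018 0.0007158824659865533Traceback (most recent call last):
  File "<stdin>", line 10, in <module>
  File "<stdin>", line 8, in comp
cv2.error: OpenCV(4.12.0) /io/opencv/modules/imgproc/src/shapedescr.cpp:201: error: (-215:Assertion failed) count >= 0 && (depth == CV_32F || depth == CV_32S) in function 'minEnclosingCircle'
```

```bash
cat > m.py <<'E'
from h import *
def pts(W,u0,u1,v0,v1,zlo,zhi):
    P=W[v0:v1,u0:u1].reshape(-1,3); P=P[np.isfinite(P[:,2])]
    return P[(P[:,2]>zlo)&(P[:,2]<zhi)].astype(np.float32)
def comp(name,W,*a):
    P=pts(W,*a)
    if len(P)<4: print(name,len(P)); return
    (cx,cy),r=cv2.minEnclosingCircle(np.ascontiguousarray(P[:,:2]))
    print(name,len(P),'circ',round(cx,4),round(cy,4),'r',round(r,4),'mean',P.mean(0).round(4),'zmax',np.percentile(P[:,2],98).round(4))
E
python3 - <<'E'
from m import *
c=load('top0');W=cloud(c);s=load('side0');V=cloud(s)
comp('jar',W,338,378,214,250,.085,.1)
comp('vial_a',W,355,385,262,285,.07,.1)
comp('vial_b',W,315,340,140,166,.07,.1)
comp('bottle',W,240,268,135,165,.08,.1)
comp('ball',W,335,365,180,206,.066,.09)
comp('shoulder',W,330,365,180,214,.034,.046)
comp('red1',W,250,285,242,275,.08,.1)
comp('red2',W,390,432,242,280,.08,.1)
comp('green',W,388,430,195,228,.08,.1)
comp('head',W,215,275,160,225,.09,.11)
comp('lever',W,215,245,160,185,.11,.17)
print('side')
comp('jar',V,245,285,250,295,.085,.1)
comp('ball',V,285,320,245,275,.066,.09)
comp('shoulder',V,280,320,250,290,.035,.045)
comp('vial_a',V,215,240,265,300,.07,.1)
comp('red2',V,220,260,295,340,.085,.1)
P=pts(W,215,275,160,225,.06,.2)
h,e=np.histogram(P[:,2],bins=np.arange(.06,.17,.005));print(h)
P=pts(W,215,275,160,225,.092,.11)
r=cv2.minAreaRect(np.ascontiguousarray(P[:,:2]));print(r,cv2.boxPoints(r))
P=pts(W,310,380,155,220,.005,.016)
r=cv2.minAreaRect(np.ascontiguousarray(P[:,:2]));print('plate',r,cv2.boxPoints(r))
P=pts(V,270,340,240,295,.005,.016)
r=cv2.minAreaRect(np.ascontiguousarray(P[:,:2]));print('plate side',r,cv2.boxPoints(r))
E
```

```text
jar 520 circ 0.4855 -0.284 r 0.0317 mean [ 0.485  -0.2837  0.0915] zmax 0.0961
vial_a 56 circ 0.3789 -0.3131 r 0.0178 mean [ 0.3791 -0.314   0.0808] zmax 0.0887
vial_b 60 circ 0.6902 -0.2147 r 0.0174 mean [ 0.6915 -0.216   0.0782] zmax 0.0843
bottle 182 circ 0.7034 -0.0285 r 0.0198 mean [ 0.7025 -0.0287  0.0867] zmax 0.0919
ball 123 circ 0.5793 -0.2685 r 0.016 mean [ 0.5787 -0.2674  0.0752] zmax 0.0834
shoulder 401 circ 0.5802 -0.2686 r 0.034 mean [ 0.5782 -0.2671  0.0396] zmax 0.0444
red1 532 circ 0.4186 -0.0564 r 0.0315 mean [ 0.4182 -0.0564  0.0913] zmax 0.0957
red2 549 circ 0.4118 -0.4181 r 0.0328 mean [ 0.4103 -0.4177  0.0913] zmax 0.0957
green 528 circ 0.5352 -0.4162 r 0.0322 mean [ 0.5339 -0.4149  0.0912] zmax 0.0963
head 1001 circ 0.5826 -0.0008 r 0.0758 mean [ 0.5688 -0.0093  0.0991] zmax 0.1051
lever 0
side
jar 370 circ 0.5043 -0.3244 r 0.0719 mean [ 0.4877 -0.2897  0.0913] zmax 0.0962
ball 90 circ 0.5812 -0.272 r 0.0154 mean [ 0.5808 -0.2739  0.0752] zmax 0.0828
shoulder 278 circ 0.5804 -0.2693 r 0.0356 mean [ 0.5811 -0.2765  0.0397] zmax 0.0436
vial_a 104 circ 0.394 -0.34
[... 194 characters left out ...]
 0   0   0   0
   0   0   0   0]
((0.5829371213912964, 9.359419345855713e-05), (0.14853531122207642, 0.05722229182720184), 33.99076843261719) [[ 0.5053644  -0.01770414]
 [ 0.53735507 -0.06514873]
 [ 0.6605098   0.01789133]
 [ 0.6285192   0.06533591]]
plate ((0.6073683500289917, -0.26550397276878357), (0.18341132998466492, 0.17245490849018097), 88.54049682617188) [[ 0.5188331  -0.35498363]
 [ 0.691232   -0.35937613]
 [ 0.6959036  -0.17602432]
 [ 0.5235047  -0.17163181]]
plate side ((0.6053075790405273, -0.2542925477027893), (0.17332354187965393, 0.19335494935512543), 81.59883880615234) [[ 0.49700597 -0.3258995 ]
 [ 0.68828607 -0.35414925]
 [ 0.7136092  -0.18268558]
 [ 0.5223291  -0.15443584]]
```

```bash
cat >> m.py <<'E'
def ray(c,uv,z):
    K=c['K'];uv=np.atleast_2d(uv).astype(float)
    d=np.stack([(uv[:,0]-K[0,2])/K[0,0],(uv[:,1]-K[1,2])/K[1,1],np.ones(len(uv))],1)@c['R']
    o=-c['R'].T@c['t']
    return o+d*((z-o[2])/d[:,2])[:,None]
def rect(c,mask,z):
    n,l,st,_=cv2.connectedComponentsWithStats(mask.astype(np.uint8))
    k=1+np.argmax(st[1:,4]); v,u=np.nonzero(l==k)
    P=ray(c,np.c_[u,v],z)[:,:2].astype(np.float32)
    return cv2.minAreaRect(np.ascontiguousarray(P)),P
E
python3 - <<'E'
from m import *
for tag,(pu,pv),(hu,hv) in (('top0',((310,380),(155,222)),((215,275),(160,228))),('side0',((270,340),(240,295)),((260,320),(165,215)))):
    c=load(tag);W=cloud(c);p=c['p'].astype(int);sat=p.max(2)-p.min(2);val=p.max(2)
    m=np.zeros(val.shape,bool);m[pv[0]:pv[1],pu[0]:pu[1]]=1
    m&=(sat<45)&(W[:,:,2]<.06)
    r,P=rect(c,m,.010);print(tag,'plate',r,np.round(cv2.boxPoints(r),4).tolist())
    m=np.zeros(val.shape,bool);m[hv[0]:hv[1],hu[0]:hu[1]]=1
    m&=(sat<45)&(val>170)&(W[:,:,2]>.085)
    print('area',m.sum())
    r,P=rect(c,m,.101);print(tag,'head top',r,np.round(cv2.boxPoints(r),4).tolist(),P.mean(0))
E
```

```text
top0 plate ((0.5994232892990112, -0.2626204490661621), (0.12921054661273956, 0.10865403711795807), 14.815949440002441) [[0.5231000185012817, -0.22660000622272491], [0.5508999824523926, -0.33169999718666077], [0.6758000254631042, -0.2985999882221222], [0.6480000019073486, -0.19359999895095825]]
area 872
top0 head top ((0.5623794794082642, -0.014383513480424881), (0.09522373974323273, 0.05541731417179108), 35.648719787597656) [[0.5074999928474426, -0.019600000232458115], [0.5397999882698059, -0.06459999829530716], [0.6172000169754028, -0.009200000204145908], [0.5849000215530396, 0.03590000048279762]] [ 0.5621046  -0.01445613]
side0 plate ((0.601768434047699, -0.26687824726104736), (0.12929663062095642, 0.11082429438829422), 14.616071701049805) [[0.5252000093460083, -0.2295999974012375], [0.5532000064849854, -0.3368000090122223], [0.6783000230789185, -0.3041999936103821], [0.6503000259399414, -0.19689999520778656]]
area 367
side0 head top ((0.5646238327026367, -0.022077776491642), (0.09532305598258972, 0.05668959766626358), 36.8059196472168) [[0.5095000267028809, -0.027899999171495438], [0.54339998960495, -0.07329999655485153], [0.6197999715805054, -0.016200000420212746], [0.5857999920845032, 0.029200000688433647]] [ 0.5654302  -0.02066563]
```

The jar with the amber body and white cap matches the jar I have to move. It stands at (0.486,-0.284), on the reading spot at about (0.479,-0.296). The crop confirms it, and the green and red jars are the look-alikes. The plate measures 129x109 mm, so the scale is right, and the mount's yaw is 14.7°. Now I'll move above the jar.

>>> arm_command(gripper=[100,100,100,100,100,100,100,100,100,100], xyz=[[0.95,1.26,0],[1.9,2.5,0],[2.85,3.8,0],[3.8,5.06,0],[4.75,6.3,0],[5.7,7.6,0],[6.65,8.85,0],[7.6,10.1,-0.3],[8.55,11.4,-0.8],[9.5,12.64,-1.2]], angular=[[0,0,0],[0,0,0],[0,0,0],[0,0,0],[0,0,0],[0,0,0],[0,0,0],[0,0,0],[0,0,0],[0,0,0]], grip_force=12)

```text
time_s: 0.93
tool_pos: [0.4864, -0.2828, 0.1749]
orientation: [-0.0, 0.981, 0.195, -0.0]
contact_force: [0.8, -0.6, -0.5]
finger_gap: 0.0939
```

```bash
python3 - <<'E'
from h import *
i=optics.camera_info('wrist'); print({k:np.round(i[k],3).tolist() for k in i if hasattr(i[k],'__len__') and not isinstance(i[k],str)})
cap('wrist','w1')
s=manip.read_state();print(s['time_s'],s['tool_pos'],s['orientation'],s['joint_pos'])
E
```

```text
{'camera_matrix': [[325.192, 0.0, 278.657], [0.0, 325.192, 203.41], [0.0, 0.0, 1.0]], 'R': [[0.382, -0.924, -0.001], [-0.892, -0.369, 0.261], [-0.242, -0.099, -0.965]], 't': [-0.447, 0.311, 0.452]}
0.9833 [ 0.48840549 -0.27668226  0.1722465 ] [-3.05670359e-03  9.80362303e-01  1.97181158e-01 -4.57667066e-05] [-0.71924334  0.07417033  1.81297799  0.00382603  1.25935752  0.45340617]
```

View pics/w1.png

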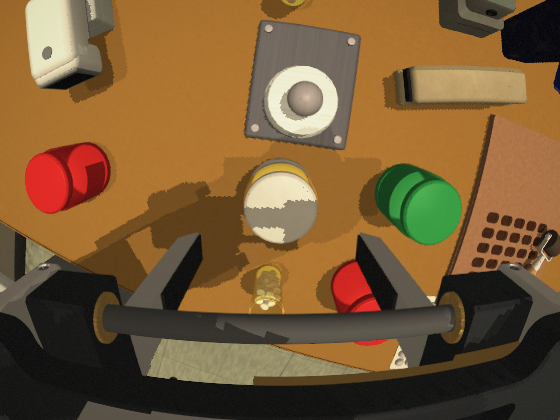

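The wrist view shows the jar at (280,205), centred between the fingers, and vial_a at (268,290), clear. Descending.

>>> arm_command(gripper=[100,100,100,100,100,100,100,100,100,100], xyz=[[0,0,0],[0,0,-0.5],[0,0,-1.3],[0,0,-2.2],[0,0,-3.1],[0,0,-4.0],[0,0,-4.8],[0,0,-5.4],[0,0,-5.6],[0,0,-5.6]], angular=[[0,0,0],[0,0,0],[0,0,0],[0,0,0],[0,0,0],[0,0,0],[0,0,0],[0,0,0],[0,0,0],[0,0,0]])

```text
time_s: 1.82
tool_pos: [0.484, -0.2851, 0.0337]
orientation: [-0.001, 0.981, 0.194, -0.001]
contact_force: [-0.6, -0.4, 0.3]
finger_gap: 0.094
```

>>> arm_command(gripper=[60,60,60,60,60,60,60,60,60,60], xyz=[[0,0,0],[0,0,0],[0,0,0],[0,0,0],[0,0,0],[0,0,0],[0,0,0],[0,0,0],[0,0,0],[0,0,0]], angular=[[0,0,0],[0,0,0],[0,0,0],[0,0,0],[0,0,0],[0,0,0],[0,0,0],[0,0,0],[0,0,0],[0,0,0]], grip_force=12)

```text
time_s: 2.65
tool_pos: [0.4862, -0.2851, 0.0364]
orientation: [0.0, 0.981, 0.195, 0.0]
contact_force: [-1.3, 0.6, 6.7]
finger_gap: 0.0675
```

>>> arm_command(gripper=[60,60,60,60,60,60,60,60,60,60], xyz=[[-0.05,0.2,0],[-0.15,0.6,0],[-0.25,1.1,0],[-0.4,1.7,0],[-0.5,2.3,0],[-0.6,2.9,0],[-0.8,3.5,0],[-0.9,4.1,0],[-1,4.6,0],[-1,4.8,0]], angular=[[0,0,0],[0,0,0],[0,0,0],[0,0,0],[0,0,0],[0,0,0],[0,0,0],[0,0,0],[0,0,0],[0,0,0]])

```text
time_s: 3.48
tool_pos: [0.4607, -0.1633, 0.0362]
orientation: [0.001, 0.981, 0.196, 0.0]
contact_force: [-0.0, -4.5, 5.3]
finger_gap: 0.0676
```

>>> arm_command(gripper=[60,60,60,75,80,85,88,90,90,90], xyz=[[0,0,0],[0,0,0],[0,0,0],[0,0,0],[0,0,0],[0,0,0],[0,0,0],[0,0,0],[0,0,0],[0,0,0]], angular=[[0,0,0],[0,0,0],[0,0,0],[0,0,0],[0,0,0],[0,0,0],[0,0,0],[0,0,0],[0,0,0],[0,0,0]])

```text
time_s: 4.32
tool_pos: [0.4605, -0.1646, 0.0353]
orientation: [-0.0, 0.981, 0.195, -0.0]
contact_force: [-0.7, -0.5, -0.2]
finger_gap: 0.0846
```

>>> arm_command(gripper=[90,90,90,90,90,90,95,100,100,100], xyz=[[0,0,0.5],[0,0,1.3],[0,0,2.4],[0,0,3.6],[0,0,4.8],[0,0,5.8],[0.2,0.3,6.5],[0.4,0.6,6.8],[0.6,0.9,6.8],[0.7,1,6.8]], angular=[[0,0,0],[0,0,0],[0,0,0],[0,0,0],[0,0,0],[0,0,0],[0,0,0.5],[0,0,1],[0,0,1.5],[0,0,2]])

```text
time_s: 5.15
tool_pos: [0.4789, -0.1393, 0.2064]
orientation: [0.001, 0.955, 0.298, 0.001]
contact_force: [0.0, -1.0, -0.3]
finger_gap: 0.0941
```

```bash
python3 - <<'E'
from m import *
c=cap('top','top2');cap('wrist','w2');cap('side','side2')
s=manip.read_state();print(s['time_s'],s['tool_pos'],s['orientation'])
cv2.imwrite('pics/both2.png',np.hstack([cv2.resize(load('top2')['p'][:,:,::-1],(400,300)),cv2.resize(load('w2')['p'][:,:,::-1],(400,300))]))
E
```

```text
5.3 [ 0.47811854 -0.13961905  0.20529756] [-1.07063234e-04  9.55277464e-01  2.95710882e-01 -1.71954244e-04]
```

View pics/top2.png

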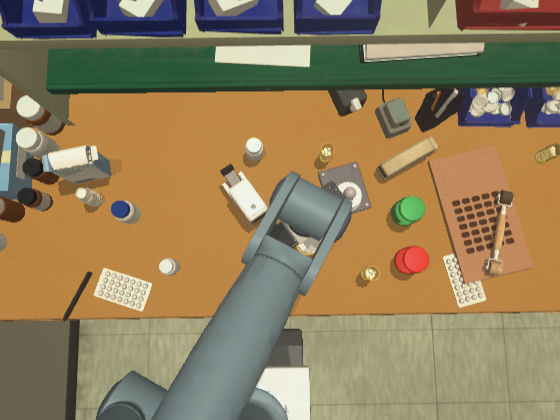

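View pics/w2.png

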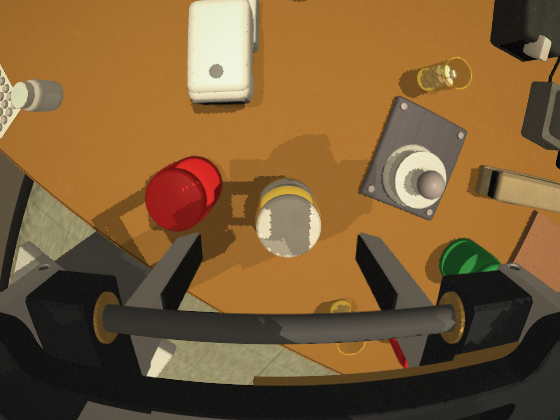

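The wrist view shows the jar upright at (288,215), clear of the mount at (415,180), with the head at (222,50). I'll measure these with the fisheye model.

```bash
cat >> m.py <<'E'
def wdirs(c,uv):
    K=c['K'];uv=np.atleast_2d(uv).astype(float)
    x=(uv[:,0]-K[0,2])/K[0,0];y=(uv[:,1]-K[1,2])/K[1,1];r=np.hypot(x,y)+1e-12
    return np.stack([np.sin(r)*x/r,np.sin(r)*y/r,np.cos(r)],1)
def wray(c,uv,z):
    d=wdirs(c,uv)@c['R'];o=-c['R'].T@c['t'];return o+d*((z-o[2])/d[:,2])[:,None]
def wcloud(c):
    h,w=c['d'].shape;u,v=np.meshgrid(np.arange(w),np.arange(h))
    d=wdirs(c,np.c_[u.ravel(),v.ravel()]);P=d/d[:,2:]*c['d'].reshape(-1,1)
    W=(P-c['t'])@c['R'];W[c['d'].ravel()==0]=np.nan
    return W.reshape(h,w,3)
E
python3 - <<'E'
from m import *
c=load('w2');W=wcloud(c)
comp('jar',W,250,330,185,262,.085,.1)
comp('ball',W,410,450,165,205,.068,.09)
comp('shoulder',W,375,450,140,215,.036,.044)
comp('vial_b',W,415,475,55,95,.07,.1)
p=c['p'].astype(int);sat=p.max(2)-p.min(2);val=p.max(2)
m=np.zeros(val.shape,bool);m[0:110,180:256]=1
m&=(W[:,:,2]>.092)&(W[:,:,2]<.112)&(val>150)
P=W[m].astype(np.float32);r=cv2.minAreaRect(np.ascontiguousarray(P[:,:2]));print('head',m.sum(),r,P.mean(0),cv2.boxPoints(r).round(4).tolist())
m=np.zeros(val.shape,bool);m[90:225,355:470]=1
m&=(W[:,:,2]<.03)&(sat<40)
P=wray(c,np.c_[np.nonzero(m)[::-1]],.01).astype(np.float32);r=cv2.minAreaRect(np.ascontiguousarray(P[:,:2]));print('plate',m.sum(),r)
E
```

```text
jar 3202 circ 0.4618 -0.1624 r 0.0319 mean [ 0.4635 -0.1609  0.093 ] zmax 0.0947
ball 577 circ 0.5814 -0.2669 r 0.0156 mean [ 0.5807 -0.2637  0.0767] zmax 0.0821
shoulder 1724 circ 0.582 -0.2679 r 0.0345 mean [ 0.5799 -0.2606  0.0409] zmax 0.0425
vial_b 463 circ 0.6917 -0.2141 r 0.018 mean [ 0.6923 -0.2144  0.0784] zmax 0.0839
head 6071 ((0.5633735060691833, -0.013746354728937149), (0.09402160346508026, 0.05796164274215698), 34.41849899291992) [ 0.5631115  -0.01639938  0.10107712] [[0.5081999897956848, -0.01640000008046627], [0.5410000085830688, -0.06419999897480011], [0.6184999942779541, -0.011099999770522118], [0.5857999920845032, 0.03669999912381172]]
plate 5310 ((0.6004845499992371, -0.26182135939598083), (0.12866519391536713, 0.10964307188987732), 14.708683013916016)
```

>>> arm_command(gripper=[100,100,100,100,100,100,100,100,100,100], xyz=[[0.4,0.6,0],[1.0,1.4,0],[1.7,2.4,0],[2.4,3.3,0],[3.1,4.2,-0.3],[3.6,4.9,-0.6],[3.9,5.3,-0.8],[4,5.42,-0.9],[4,5.42,-1],[4,5.42,-1]], angular=[[0,0,0.1],[0,0,0.1],[0,0,0.1],[0,0,0.1],[0,0,0.1],[0,0,0.1],[0,0,0.1],[0,0,0.1],[0,0,0.1],[0,0,0.1]])

```text
time_s: 6.13
tool_pos: [0.5776, -0.005, 0.1798]
orientation: [-0.0, 0.954, 0.301, -0.001]
contact_force: [-0.4, 0.2, 0.7]
finger_gap: 0.094
```

```bash
python3 - <<'E'
from m import *
c=cap('wrist','w3')
s=manip.read_state();print(s['time_s'],s['tool_pos'],s['orientation'])
W=wcloud(c)
p=c['p'].astype(int);sat=p.max(2)-p.min(2);val=p.max(2)
for z0,z1 in((.095,.108),(.04,.09)):
    m=(W[:,:,2]>z0)&(W[:,:,2]<z1)&(np.abs(W[:,:,0]-.565)<.1)&(np.abs(W[:,:,1])<.09)&(np.arange(420)[:,None]<260)&(sat<45)&(val>110)
    n,l,st,ce=cv2.connectedComponentsWithStats(m.astype(np.uint8))
    for k in range(1,n):
        if st[k,4]<150: continue
        P=W[l==k].astype(np.float32);r=cv2.minAreaRect(np.ascontiguousarray(P[:,:2]));print(st[k].tolist(),np.round(r[0],4),np.round(r[1],4),r[2],P.mean(0))
E
```

```text
6.1833 [ 0.57769994 -0.00519735  0.18031426] [-2.78152414e-06  9.53795069e-01  3.00457764e-01 -3.12547153e-04]
[244, 170, 69, 90, 3470] [ 0.5715 -0.0084] [0.0803 0.057 ] 34.429012298583984 [ 0.5727878  -0.01270992  0.10128584]
[247, 130, 64, 42, 1993] [0.6148 0.0214] [0.0396 0.0618] 32.13625717163086 [0.6144698  0.02273853 0.0654415 ]
```

View pics/w3.png

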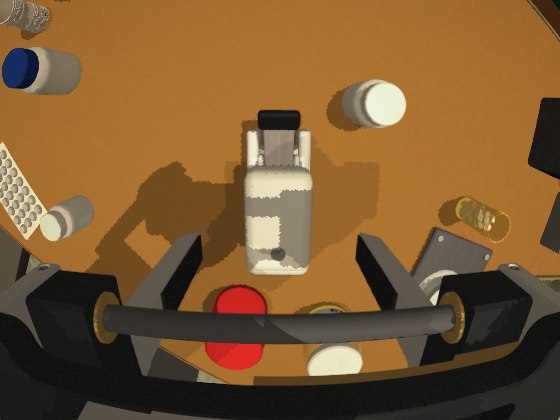

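The head is aligned between the fingers at column 279, with its lever raised towards the rear (279,118). Descending and gripping.

>>> arm_command(gripper=[100,100,100,100,100,100,100,100,100,100], xyz=[[0.05,0.05,-0.3],[0.05,0.05,-0.9],[0.05,0.05,-1.6],[0.05,0.05,-2.3],[0.05,0.05,-3.0],[0.05,0.05,-3.7],[0.05,0.05,-4.3],[0.05,0.05,-4.6],[0.05,0.05,-4.7],[0.05,0.05,-4.7]], angular=[[0,0,0],[0,0,0],[0,0,0],[0,0,0],[0,0,0],[0,0,0],[0,0,0],[0,0,0],[0,0,0],[0,0,0]])

```text
time_s: 7.02
tool_pos: [0.5792, -0.0033, 0.0627]
orientation: [-0.0, 0.954, 0.301, -0.0]
contact_force: [-0.3, 0.0, -0.6]
finger_gap: 0.094
```

>>> arm_command(gripper=[50,50,50,50,50,50,50,50,50,50], xyz=[[0,0,0],[0,0,0],[0,0,0],[0,0,0],[0,0,0],[0,0,0],[0,0,0],[0,0,0],[0,0,0],[0,0,0]], angular=[[0,0,0],[0,0,0],[0,0,0],[0,0,0],[0,0,0],[0,0,0],[0,0,0],[0,0,0],[0,0,0],[0,0,0]], grip_force=45)

```text
time_s: 7.85
tool_pos: [0.5796, -0.003, 0.0632]
orientation: [0.0, 0.954, 0.301, 0.0]
contact_force: [-2.4, 1.3, 3.3]
finger_gap: 0.0577
```

>>> arm_command(gripper=[50,50,50,50,50,50,50,50,50,50], xyz=[[0,0,0.1],[0,0,0.4],[0,0,0.9],[0,0,1.5],[0,0,2.2],[0,0,2.9],[0,0,3.6],[0,0,4.2],[0,0,4.5],[0,0,4.6]], angular=[[0,0,0],[0,0,0],[0,0,0],[0,0,0],[0,0,0],[0,0,0],[0,0,0],[0,0,0],[0,0,0],[0,0,0]])

```text
time_s: 8.68
tool_pos: [0.5802, -0.0032, 0.18]
orientation: [0.001, 0.954, 0.301, 0.001]
contact_force: [-0.4, -0.1, -6.2]
finger_gap: 0.0578
```

```bash
python3 - <<'E'
from m import *
cap('side','side4');c=cap('wrist','w4')
s=manip.read_state();print(s['time_s'],s['tool_pos'],s['orientation'],s['contact_force'],s['moment'],s['finger_gap'])
cv2.imwrite('pics/both4.png',np.hstack([cv2.resize(load('side4')['p'][130:330,180:380,::-1],(390,390)),cv2.resize(c['p'][:,:,::-1],(400,390))]))
E
```

```text
8.7833 [ 0.57931231 -0.0030169   0.17800514] [4.84707386e-05 9.53589497e-01 3.01109730e-01 1.59575297e-05] [ 0.30987983  0.03991105 -6.5822279 ] [-0.07276789  0.04163665  0.02841706] 0.057261949292006946
```

View pics/both4.png

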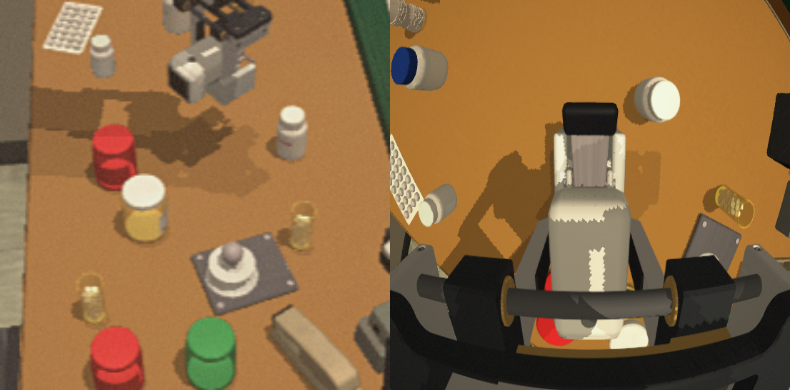

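The side view shows the head lifted and the jar upright at (145,207) in the crop. I'll check the head's tilt and its offset in the grip.

```bash
python3 - <<'E'
from m import *
c=load('w4');W=wcloud(c);s=manip.read_state()
T=np.array([.5793,-.003,.178])
a=np.radians(2*np.degrees(np.arctan2(.3011,.9536)));print('tool x yaw',np.degrees(a))
ex=np.array([np.cos(a),np.sin(a),0]);ey=np.array([-np.sin(a),np.cos(a),0])
D=W-T;L=np.stack([D@ex,D@ey,W[:,:,2]],-1)
m=(np.abs(L[:,:,1])<.02)&(L[:,:,0]>-.07)&(L[:,:,0]<.1)&(W[:,:,2]>.13)&(np.arange(420)[:,None]<290)
P=L[m]
for x0 in np.arange(-.06,.09,.005):
    q=P[(P[:,0]>=x0)&(P[:,0]<x0+.005)]
    if len(q)>10: print(round(x0,3),len(q),np.median(q[:,2]).round(4),np.median(q[:,1]).round(4))
m=(W[:,:,2]>.2)&(L[:,:,0]>0)&(L[:,:,0]<.04)&(np.abs(L[:,:,1])<.04)&(np.arange(420)[:,None]<290)
print(L[m][:,1].min(),L[m][:,1].max())
E
```

```text
tool x yaw 35.04711094612652
-0.01 168 0.218 -0.001
-0.005 695 0.2182 0.0003
-0.0 723 0.2182 -0.0002
0.005 777 0.2181 -0.0002
0.01 785 0.2181 0.0002
0.015 824 0.2182 -0.0003
0.02 940 0.2177 -0.0003
0.025 1441 0.2144 -0.0002
0.03 1537 0.1956 -0.0002
0.035 538 0.1829 0.0
0.04 539 0.1878 0.0003
0.045 484 0.1927 -0.0002
0.05 502 0.1972 -0.0003
0.055 536 0.2017 0.0002
0.06 508 0.2065 -0.0007
0.065 788 0.215 -0.0012
0.07 844 0.2191 -0.0011
0.075 857 0.2203 -0.0007
-0.039991099057421715 0.03998898059158013
```

The head hangs level: its top is flat at 0.218, so the underside is at 0.117, and the grip offset is about 1 mm. Carrying it over the ball with a turn of -20.4°.

>>> arm_command(gripper=[50,50,50,50,50,50,50,50,50,50], xyz=[[-0.02,-0.3,0],[-0.1,-1.1,0],[-0.2,-2.3,0],[-0.35,-3.7,0],[-0.5,-5.2,0],[-0.6,-6.7,0],[-0.7,-8.1,0],[-0.8,-9.4,0],[-0.9,-10.3,0],[-0.97,-10.7,0]], angular=[[0,0,-0.1],[0,0,-0.4],[0,0,-0.8],[0,0,-1.2],[0,0,-1.7],[0,0,-2.2],[0,0,-2.6],[0,0,-3.0],[0,0,-3.3],[0,0,-3.4]])

```text
time_s: 9.62
tool_pos: [0.5537, -0.2739, 0.1764]
orientation: [-0.0, 0.992, 0.125, -0.001]
contact_force: [-0.7, 0.1, -6.2]
finger_gap: 0.0576
```

>>> arm_command(gripper=[50,50,50,50,50,50,50,50,50,50], xyz=[[0,-0.1,0],[0,-0.15,0],[0,-0.15,0],[0,-0.15,-0.1],[0,-0.15,-0.3],[0,-0.15,-0.5],[0,-0.15,-0.6],[0,-0.15,-0.6],[0,-0.15,-0.6],[0,-0.15,-0.6]], angular=[[0,0,0],[0,0,0],[0,0,0],[0,0,0],[0,0,0],[0,0,0],[0,0,0],[0,0,0],[0,0,0],[0,0,0]])

```text
time_s: 10.45
tool_pos: [0.5553, -0.2742, 0.1631]
orientation: [0.0, 0.992, 0.128, 0.0]
contact_force: [-0.4, -0.1, -4.6]
finger_gap: 0.0577
```

```bash
python3 - <<'E'
from m import *
cap('side','side5');cap('top','top5');c=cap('wrist','w5')
s=manip.read_state();print(s['time_s'],s['tool_pos'],s['orientation'],s['contact_force'],s['moment'],s['finger_gap'])
cv2.imwrite('pics/both5.png',np.hstack([cv2.resize(load('side5')['p'][200:320,220:340,::-1],(390,390)),cv2.resize(c['p'][:,:,::-1],(400,390))]))
q=s['orientation'];print(2*np.degrees(np.arctan2(q[2],q[1])))
E
```

```text
10.6 [ 0.55539997 -0.27441244  0.16333424] [2.37386445e-04 9.91842786e-01 1.27466742e-01 2.47260909e-04] [ 0.68374607 -0.25981106 -6.33303045] [0.01713217 0.06075662 0.03212512] 0.058019347185240246
14.646459700807068
```

View pics/both5.png

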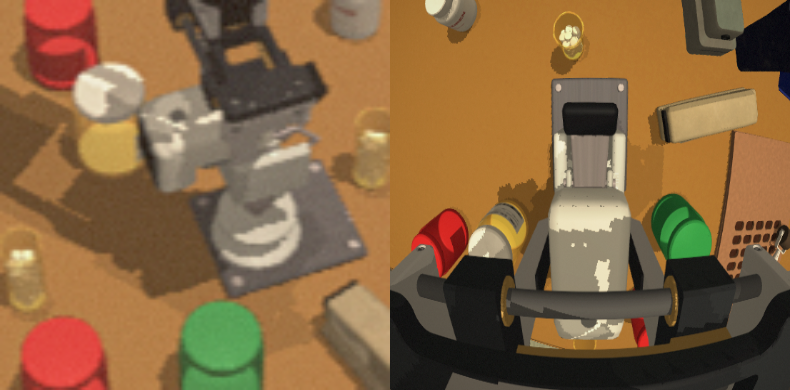

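The side view shows the socket right over the ball. In the wrist view the plate is centred on the head and parallel to it. Lowering gently.

>>> arm_command(gripper=[50,50,50,50,50,50,50,50,50,50], xyz=[[0,0,-0.1],[0,0,-0.3],[0,0,-0.5],[0,0,-0.7],[0,0,-0.9],[0,0,-1.1],[0,0,-1.3],[0,0,-1.5],[0,0,-1.6],[0,0,-1.6]], angular=[[0,0,0],[0,0,0],[0,0,0],[0,0,0],[0,0,0],[0,0,0],[0,0,0],[0,0,0],[0,0,0],[0,0,0]])

```text
time_s: 11.43
tool_pos: [0.5547, -0.2739, 0.1219]
orientation: [-0.001, 0.992, 0.127, -0.001]
contact_force: [0.3, 0.3, -5.6]
finger_gap: 0.0575
```

```bash
python3 - <<'E'
from m import *
s=manip.read_state();print(s['time_s'],s['tool_pos'],s['orientation'],s['contact_force'],s['moment'],s['finger_gap'])
E
```

```text
11.4333 [ 0.55472712 -0.27391548  0.12191233] [-5.97937752e-04  9.91841892e-01  1.27471284e-01 -6.12385848e-04] [ 0.29127649  0.29730752 -5.56872659] [ 0.00907616  0.10825349 -0.01297198] 0.05749143073006661
```

>>> arm_command(gripper=[50,50,50,50,50,50,50,50,50,50], xyz=[[0,0,-0.1],[0,0,-0.2],[0,0,-0.3],[0,0,-0.4],[0,0,-0.5],[0,0,-0.6],[0,0,-0.65],[0,0,-0.7],[0,0,-0.7],[0,0,-0.7]], angular=[[0,0,0],[0,0,0],[0,0,0],[0,0,0],[0,0,0],[0,0,0],[0,0,0],[0,0,0],[0,0,0],[0,0,0]])

```text
time_s: 12.27
tool_pos: [0.5551, -0.2742, 0.1053]
orientation: [-0.0, 0.992, 0.127, -0.0]
contact_force: [-0.5, 0.1, -6.0]
finger_gap: 0.0574
```

```bash
python3 - <<'E'
from m import *
s=manip.read_state();print(s['time_s'],s['tool_pos'],s['orientation'],s['contact_force'],s['moment'],s['finger_gap'])
E
```

```text
12.2667 [ 0.55508931 -0.27424388  0.1053343 ] [-8.11245096e-05  9.91844537e-01  1.27453481e-01 -1.33940723e-04] [-0.49141692  0.0600963  -6.02989982] [-0.09270997  0.175491   -0.02538199] 0.05744466406548047
```

>>> arm_command(gripper=[50,50,50,50,50,50,50,50,50,50], xyz=[[0,0,-0.05],[0,0,-0.1],[0,0,-0.13],[0,0,-0.16],[0,0,-0.19],[0,0,-0.22],[0,0,-0.25],[0,0,-0.25],[0,0,-0.25],[0,0,-0.25]], angular=[[0,0,0],[0,0,0],[0,0,0],[0,0,0],[0,0,0],[0,0,0],[0,0,0],[0,0,0],[0,0,0],[0,0,0]])

```text
time_s: 13.1
tool_pos: [0.5555, -0.2745, 0.1032]
orientation: [0.0, 0.992, 0.128, -0.0]
contact_force: [-10.3, 5.1, 16.0]
finger_gap: 0.0578
```

```bash
python3 - <<'E'
from m import *
c=cap('wrist','w6')
s=manip.read_state();print(s['time_s'],s['tool_pos'],s['orientation'],s['contact_force'],s['moment'],s['finger_gap'])
W=wcloud(c);T=s['tool_pos'];a=np.radians(14.65)
ex=np.array([np.cos(a),np.sin(a),0]);ey=np.array([-np.sin(a),np.cos(a),0])
D=W-T;L=np.stack([D@ex,D@ey,W[:,:,2]],-1)
m=(np.abs(L[:,:,1])<.02)&(np.arange(420)[:,None]<290)
for x0 in np.arange(-.02,.09,.01):
    q=L[m&(L[:,:,0]>=x0)&(L[:,:,0]<x0+.01)]
    if len(q)>10: print(round(x0,3),np.median(q[:,2]).round(4))
E
```

```text
13.15 [ 0.55551271 -0.27457239  0.10322052] [ 1.60897875e-04  9.91820878e-01  1.27637310e-01 -1.91665125e-04] [-9.87057252  6.47031217 15.23788317] [ 1.02071994  1.9912663  -0.01114173] 0.05787171180862814
-0.01 0.1421
0.0 0.1422
0.01 0.1422
0.02 0.1399
0.03 0.1103
0.04 0.1138
0.05 0.1235
0.06 0.1377
0.07 0.1438
0.08 0.0112
```

There is side load, with the ball rubbing the bore, and the head is about 1 mm high. I'll shift with the force to ease it.

>>> arm_command(gripper=[50,50,50,50,50,50,50,50,50,50], xyz=[[-0.02,0.01,0],[-0.04,0.02,0],[-0.05,0.03,0],[-0.05,0.03,0],[-0.05,0.03,0],[-0.05,0.03,0],[-0.05,0.03,0],[-0.05,0.03,0],[-0.05,0.03,0],[-0.05,0.03,0]], angular=[[0,0,0],[0,0,0],[0,0,0],[0,0,0],[0,0,0],[0,0,0],[0,0,0],[0,0,0],[0,0,0],[0,0,0]])

```text
time_s: 13.98
tool_pos: [0.5553, -0.2745, 0.1032]
orientation: [0.001, 0.992, 0.128, 0.001]
contact_force: [-4.5, 1.3, 11.9]
finger_gap: 0.0578
```

```bash
python3 - <<'E'
from m import *
s=manip.read_state();print(s['time_s'],s['tool_pos'],s['orientation'],s['contact_force'],s['moment'],s['finger_gap'])
E
```

```text
13.9833 [ 0.55534995 -0.27448526  0.10318516] [0.00107457 0.9918332  0.12753141 0.00121787] [-4.45580289  1.31929096 11.85135686] [0.83724548 1.21025018 0.10587013] 0.057822475671556864
```

TCP z is 0.1032, exactly 40 mm above its value when I gripped the head on the counter (0.0632). So the underside is on the shoulder. I'll unload most of the push, check, then release.

>>> arm_command(gripper=[50,50,50,50,50,50,50,50,50,50], xyz=[[-0.02,0,0.03],[-0.03,0,0.06],[-0.03,0,0.09],[-0.03,0,0.12],[-0.03,0,0.12],[-0.03,0,0.12],[-0.03,0,0.12],[-0.03,0,0.12],[-0.03,0,0.12],[-0.03,0,0.12]], angular=[[0,0,0],[0,0,0],[0,0,0],[0,0,0],[0,0,0],[0,0,0],[0,0,0],[0,0,0],[0,0,0],[0,0,0]])

```text
time_s: 14.82
tool_pos: [0.5545, -0.2743, 0.1032]
orientation: [0.001, 0.992, 0.127, 0.002]
contact_force: [5.2, -1.6, 2.3]
finger_gap: 0.0581
```

```bash
python3 - <<'E'
from m import *
cap('side','side7')
s=manip.read_state();print(s['time_s'],s['tool_pos'],s['orientation'],s['contact_force'],s['moment'],s['finger_gap'])
cv2.imwrite('pics/s7.png',cv2.resize(load('side7')['p'][190:320,210:350,::-1],(700,650)))
E
```

```text
14.8667 [ 0.55450098 -0.27430158  0.10320388] [0.00119889 0.99185266 0.12737552 0.00153203] [ 4.66322023 -1.99626308  2.78770308] [-0.45590075 -1.25406055 -0.08967916] 0.057948520377222194
```

View pics/s7.png

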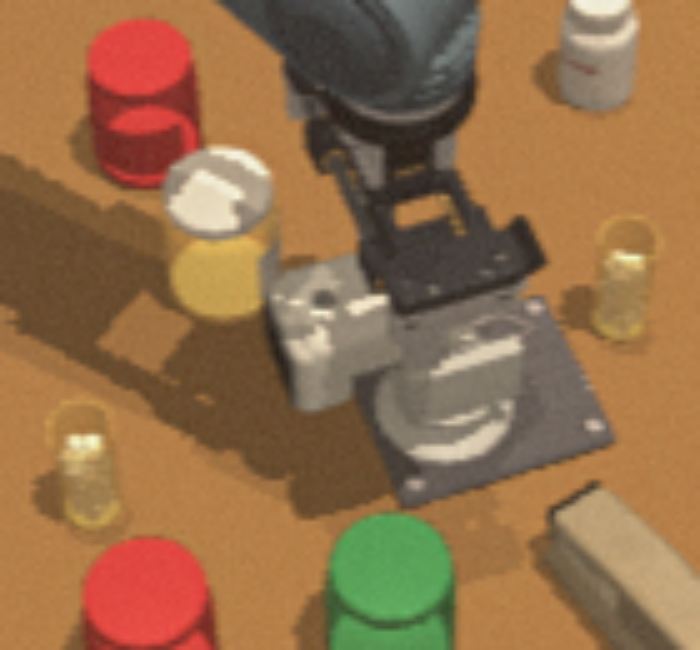

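The housing is resting on the shoulder in the side view, around (450,400). Releasing.

>>> arm_command(gripper=[50,62,63,65,68,72,76,80,84,88], xyz=[[0.02,0,0],[0.02,0,0],[0.02,0,0],[0.02,0,0],[0.02,0,0],[0.02,0,0],[0.02,0,0],[0.02,0,0],[0.02,0,0],[0.02,0,0]], angular=[[0,0,0],[0,0,0],[0,0,0],[0,0,0],[0,0,0],[0,0,0],[0,0,0],[0,0,0],[0,0,0],[0,0,0]])

```text
time_s: 15.7
tool_pos: [0.5535, -0.2733, 0.102]
orientation: [-0.0, 0.992, 0.128, -0.0]
contact_force: [0.1, -0.3, -0.3]
finger_gap: 0.0813
```

>>> arm_command(gripper=[90,90,90,90,90,90,90,90,90,90], xyz=[[0,0,0],[0,0,0.2],[0,0,0.6],[0,0,1.2],[0,0,2.0],[0,0,2.8],[0,0,3.5],[0,0,4.0],[0,0,4.2],[0,0,4.2]], angular=[[0,0,0],[0,0,0],[0,0,0],[0,0,0],[0,0,0],[0,0,0],[0,0,0],[0,0,0],[0,0,0],[0,0,0]])

```text
time_s: 16.53
tool_pos: [0.5544, -0.274, 0.2092]
orientation: [0.001, 0.992, 0.128, 0.001]
contact_force: [-0.3, -0.7, -0.0]
finger_gap: 0.0846
```

```bash
python3 - <<'E'
from m import *
c=cap('wrist','w8');cap('side','side8')
s=manip.read_state();print(s['time_s'],s['tool_pos'],s['orientation'],s['contact_force'],s['finger_gap'])
W=wcloud(c);B=np.array([.581,-.2675,0]);a=np.radians(14.65)
ex=np.array([np.cos(a),np.sin(a),0]);ey=np.array([-np.sin(a),np.cos(a),0])
D=W-B;L=np.stack([D@ex,D@ey,W[:,:,2]],-1)
m=(np.abs(L[:,:,1])<.012)&(np.arange(420)[:,None]<290)&(W[:,:,2]<.16)
for x0 in np.arange(-.06,.09,.005):
    q=L[m&(L[:,:,0]>=x0)&(L[:,:,0]<x0+.005)]
    if len(q)>10: print(round(x0,3),len(q),np.median(q[:,2]).round(4))
p=c['p'].astype(int)
m=(W[:,:,2]>.125)&(W[:,:,2]<.155)&(L[:,:,0]>.02)&(L[:,:,0]<.1)&(abs(L[:,:,1])<.05)&(p.max(2)<70)
print('pad',m.sum(),L[m].mean(0),L[m].min(0),L[m].max(0),W[m].mean(0))
m=(W[:,:,2]>.136)&(W[:,:,2]<.146)&(L[:,:,0]<.01)&(L[:,:,0]>-.1)&(abs(L[:,:,1])<.06)&(p.min(2)>90)&(np.arange(420)[:,None]<290)
r=cv2.minAreaRect(np.ascontiguousarray(W[m][:,:2].astype(np.float32)));print('top',m.sum(),r,W[m].mean(0),L[m].min(0),L[m].max(0))
E
```

```text
16.6333 [ 0.55331248 -0.27325045  0.2064417 ] [-4.35073570e-04  9.91844515e-01  1.27452207e-01 -4.51921531e-04] [-0.47946091 -0.28163745 -0.41561694] 0.08494218203912815
-0.06 160 0.1422
-0.055 162 0.1423
-0.05 170 0.1422
-0.045 168 0.1421
-0.04 168 0.1422
-0.035 176 0.1421
-0.03 180 0.1421
-0.025 190 0.1422
-0.02 189 0.1421
-0.015 194 0.1421
-0.01 191 0.1422
-0.005 213 0.1408
-0.0 380 0.1298
0.005 133 0.1056
0.01 136 0.1101
0.015 159 0.1145
0.02 158 0.1186
0.025 165 0.1242
0.03 157 0.1282
0.035 185 0.1359
0.04 217 0.1406
0.045 198 0.1446
0.05 128 0.1433
0.055 83 0.011
0.06 100 0.0112
0.065 89 0.0111
0.07 83 0.0112
0.075 84 0.0113
0.08 84 0.011
0.085 80 0.0013
pad 882 [ 0.04465286 -0.00093252  0.14160126] [ 0.03681862 -0.01781201  0.1338488 ] [0.0524878  0.01585271 0.14693407] [ 0.62443699 -0.25710888  0.14160126]
top 6798 ((0.5380050539970398, -0.278195321559906), (0.09432720392942429, 0.05609683692455292), 13.74206829071045) [ 0.54288066 -0.27722054  0.14143282] [-0.09135799 -0.02810665  0.1360054 ] [0.00294623 0.02838154 0.14506441]
```

View pics/w8.png

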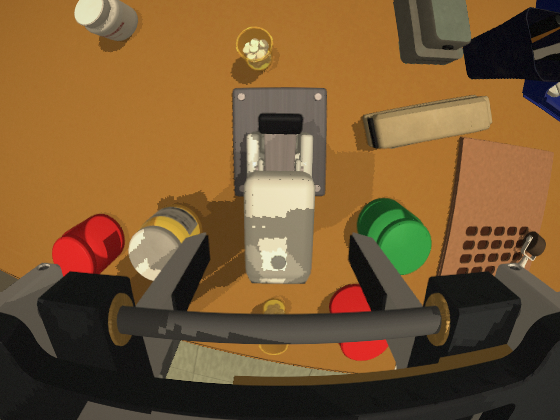

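The head is level and home: its top reads 0.142 and the plate beside it reads 1 mm high, giving 0.141 as expected. The lever is still up, with its pad 45 mm behind the ball axis at z of about 0.141. Now I'll close the fingers and move above the pad.

>>> arm_command(gripper=[60,20,0,0,0,0,0,0,0,0], xyz=[[0.2,0.05,0],[0.6,0.15,0],[1.2,0.3,0],[1.8,0.4,0],[2.4,0.55,0],[2.8,0.65,0],[2.97,0.68,0],[2.97,0.68,0],[2.97,0.68,0],[2.97,0.68,0]], angular=[[0,0,0],[0,0,0],[0,0,0],[0,0,0],[0,0,0],[0,0,0],[0,0,0],[0,0,0],[0,0,0],[0,0,0]], grip_force=20)

```text
time_s: 17.47
tool_pos: [0.6275, -0.2566, 0.207]
orientation: [-0.0, 0.992, 0.127, -0.0]
contact_force: [-0.4, -0.5, 0.3]
finger_gap: 0.0211
```

>>> arm_command(gripper=[0,0,0,0,0,0,0,0,0,0], xyz=[[0,0,-0.2],[0,0,-0.5],[0,0,-0.9],[0,0,-1.3],[0,0,-1.6],[0,0,-1.9],[0,0,-2.0],[0,0,-2.0],[0,0,-2.0],[0,0,-2.0]], angular=[[0,0,0],[0,0,0],[0,0,0],[0,0,0],[0,0,0],[0,0,0],[0,0,0],[0,0,0],[0,0,0],[0,0,0]])

```text
time_s: 18.3
tool_pos: [0.6283, -0.2567, 0.1579]
orientation: [0.0, 0.992, 0.127, 0.0]
contact_force: [0.0, 0.8, 0.3]
finger_gap: 0.0003
```

```bash
python3 - <<'E'
from m import *
c=cap('wrist','w9');cap('side','side9')
s=manip.read_state();print(s['time_s'],s['tool_pos'],s['orientation'],s['contact_force'],s['finger_gap'])
cv2.imwrite('pics/both9.png',np.hstack([cv2.resize(load('side9')['p'][190:320,230:350,::-1],(390,400)),cv2.resize(c['p'][:,:,::-1],(400,400))]))
E
```

```text
18.4 [ 0.62835593 -0.25671341  0.15798996] [4.14695296e-04 9.91837506e-01 1.27506599e-01 5.06079510e-04] [ 0.4831582  -0.86875946  0.53391692] 0.0004957249095486318
```

View pics/both9.png

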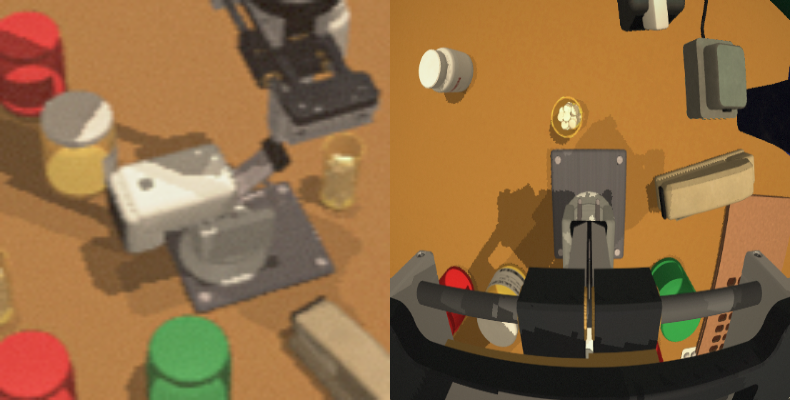

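The fingers are closed above the raised pad, which is at (270,155) in the side crop. Pressing along the lever's arc.

>>> arm_command(gripper=[0,0,0,0,0,0,0,0,0,0], xyz=[[0,0,-0.2],[0,0,-0.4],[0.05,0.01,-0.6],[0.1,0.02,-0.8],[0.15,0.03,-1.0],[0.2,0.05,-1.2],[0.25,0.06,-1.35],[0.28,0.07,-1.5],[0.3,0.08,-1.6],[0.3,0.08,-1.6]], angular=[[0,0,0],[0,0,0],[0,0,0],[0,0,0],[0,0,0],[0,0,0],[0,0,0],[0,0,0],[0,0,0],[0,0,0]])

```text
time_s: 19.23
tool_pos: [0.6362, -0.2546, 0.1175]
orientation: [0.0, 0.992, 0.128, 0.001]
contact_force: [0.5, 0.0, 4.3]
finger_gap: 0.0003
```

```bash
python3 - <<'E'
from m import *
cap('side','side10')
s=manip.read_state();print(s['time_s'],s['tool_pos'],s['orientation'],s['contact_force'],s['finger_gap'])
cv2.imwrite('pics/s10.png',cv2.resize(load('side10')['p'][190:320,230:350,::-1],(600,600)))
E
```

```text
19.2833 [ 0.63584171 -0.25467242  0.11741986] [2.94271529e-04 9.91832804e-01 1.27544133e-01 3.12175647e-04] [ 1.55225094 -0.75306591  4.09278762] 0.0006028732954251115
```

View pics/s10.png

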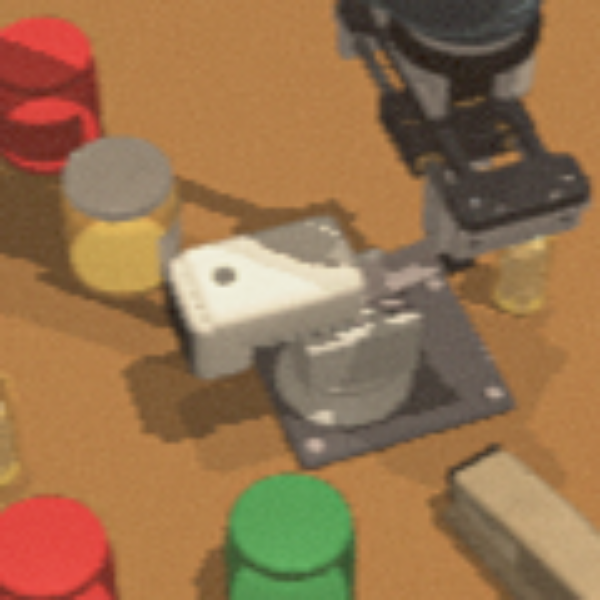

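The lever is going down under 4 N and the head stays put. I'll carry on to flat, where the pad top is at 0.100.

>>> arm_command(gripper=[0,0,0,0,0,0,0,0,0,0], xyz=[[0.02,0,-0.1],[0.05,0.01,-0.2],[0.08,0.02,-0.3],[0.1,0.03,-0.4],[0.1,0.03,-0.5],[0.1,0.03,-0.6],[0.1,0.03,-0.68],[0.1,0.03,-0.72],[0.1,0.03,-0.74],[0.1,0.03,-0.74]], angular=[[0,0,0],[0,0,0],[0,0,0],[0,0,0],[0,0,0],[0,0,0],[0,0,0],[0,0,0],[0,0,0],[0,0,0]])

```text
time_s: 20.12
tool_pos: [0.6385, -0.2536, 0.0997]
orientation: [0.0, 0.992, 0.128, 0.001]
contact_force: [1.4, 1.6, 7.7]
finger_gap: 0.0004
```

```bash
python3 - <<'E'
from m import *
s=manip.read_state();print(s['time_s'],s['tool_pos'],s['orientation'],s['contact_force'],s['finger_gap'])
E
```

```text
20.1167 [ 0.63850348 -0.25364426  0.09972856] [3.84258659e-05 9.91833786e-01 1.27536142e-01 5.21045085e-04] [1.40820859 1.61911985 7.73215859] 0.0004338426730027834
```

>>> arm_command(gripper=[0,0,0,0,0,0,0,0,0,0], xyz=[[0,0,-0.04],[0,0,-0.08],[0,0,-0.12],[0,0,-0.16],[0,0,-0.18],[0,0,-0.18],[0,0,-0.18],[0,0,-0.18],[0,0,-0.18],[0,0,-0.18]], angular=[[0,0,0],[0,0,0],[0,0,0],[0,0,0],[0,0,0],[0,0,0],[0,0,0],[0,0,0],[0,0,0],[0,0,0]])

```text
time_s: 20.95
tool_pos: [0.6402, -0.2536, 0.0982]
orientation: [0.001, 0.992, 0.128, 0.002]
contact_force: [1.0, 4.7, 16.8]
finger_gap: 0.0005
```

```bash
python3 - <<'E'
from m import *
s=manip.read_state();print(s['time_s'],s['tool_pos'],s['orientation'],s['contact_force'],s['finger_gap'])
E
```

```text
20.95 [ 0.64016932 -0.25360249  0.09820288] [5.72764877e-04 9.91826620e-01 1.27569241e-01 2.39097687e-03] [ 0.96637086  4.72881287 16.82438696] 0.0004909528840031493
```

The lever hit a firm stop at z of about 0.098 with 17 N. Retracting to look.

>>> arm_command(gripper=[0,0,0,0,0,0,0,0,0,0], xyz=[[0,0,0.2],[0,0,0.5],[0,0,1.0],[0,0,1.8],[0,0,2.8],[0,0,3.8],[-0.5,-0.2,4.8],[-1.2,-0.5,5.5],[-2.0,-0.8,6.0],[-2.8,-1.0,6.0]], angular=[[0,0,0],[0,0,0],[0,0,0],[0,0,0],[0,0,0],[0,0,0],[0,0,0],[0,0,0],[0,0,0],[0,0,0]])

```text
time_s: 21.78
tool_pos: [0.5679, -0.2799, 0.2477]
orientation: [0.002, 0.992, 0.127, 0.001]
contact_force: [0.5, 0.1, 0.5]
finger_gap: 0.0003
```

>>> arm_command(gripper=[0,0,0,0,0,0,0,0,0,0], xyz=[[-0.5,0,0],[-1.0,0,0],[-1.5,0,0],[-2,0,0],[-2,0,0],[-2,0,0],[-2,0,0],[-2,0,0],[-2,0,0],[-2,0,0]], angular=[[0,0,0],[0,0,0],[0,0,0],[0,0,0],[0,0,0],[0,0,0],[0,0,0],[0,0,0],[0,0,0],[0,0,0]])

```text
time_s: 22.62
tool_pos: [0.5183, -0.2787, 0.244]
orientation: [-0.0, 0.992, 0.128, -0.0]
contact_force: [-0.2, -0.4, 0.5]
finger_gap: 0.0007
```

```bash
python3 - <<'E'
from m import *
c=cap('wrist','w11');cap('side','side11')
s=manip.read_state();print(s['time_s'],s['tool_pos'],s['contact_force'],s['finger_gap'])
W=wcloud(c);B=np.array([.581,-.2675,0]);a=np.radians(14.65)
ex=np.array([np.cos(a),np.sin(a),0]);ey=np.array([-np.sin(a),np.cos(a),0])
D=W-B;L=np.stack([D@ex,D@ey,W[:,:,2]],-1)
m=(np.abs(L[:,:,1])<.012)&(np.arange(420)[:,None]<290)&(W[:,:,2]<.16)
for x0 in np.arange(-.06,.09,.005):
    q=L[m&(L[:,:,0]>=x0)&(L[:,:,0]<x0+.005)]
    if len(q)>10: print(round(x0,3),len(q),np.median(q[:,2]).round(4))
p=c['p'].astype(int)
m=(W[:,:,2]>.136)&(W[:,:,2]<.146)&(L[:,:,0]<.01)&(L[:,:,0]>-.1)&(abs(L[:,:,1])<.06)&(p.min(2)>90)&(np.arange(420)[:,None]<290)
r=cv2.minAreaRect(np.ascontiguousarray(W[m][:,:2].astype(np.float32)));print('top',m.sum(),r)
cv2.imwrite('pics/both11.png',np.hstack([cv2.resize(load('side11')['p'][190:320,220:350,::-1],(400,400)),cv2.resize(c['p'][:,:,::-1],(400,400))]))
E
```

```text
22.7167 [ 0.51816396 -0.27866998  0.24408193] [-0.06976481 -0.02555666 -0.44766111] 0.0005456318717903207
-0.06 143 0.1422
-0.055 153 0.1422
-0.05 146 0.1421
-0.045 152 0.1422
-0.04 156 0.142
-0.035 151 0.1423
-0.03 168 0.1421
-0.025 155 0.142
-0.02 153 0.1421
-0.015 168 0.1421
-0.01 167 0.1421
-0.005 145 0.1407
-0.0 181 0.1353
0.005 119 0.0978
0.01 119 0.0981
0.015 120 0.098
0.02 121 0.0982
0.025 123 0.0982
0.03 123 0.0982
0.035 125 0.0982
0.04 124 0.098
0.045 125 0.0981
0.05 120 0.0981
0.055 123 0.1006
0.06 125 0.1011
0.065 125 0.101
0.07 67 0.1006
top 5994 ((0.5376782417297363, -0.27862295508384705), (0.09481115639209747, 0.056354474276304245), 13.717804908752441)
```

View pics/both11.png

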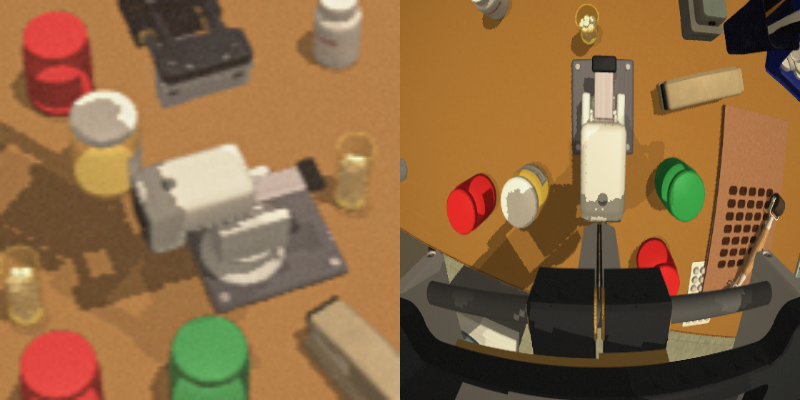

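The lever is flat: its arm is level at 0.098 and the pad top is at 0.101 less the 1 mm bias, so 0.100. The head is home and the robot is touching nothing. Last, I'll check the bystanders and the jar.

```bash
python3 - <<'E'
from m import *
c=load('w11');W=wcloud(c)
def near(n,x,y,r,z0,z1):
    m=(np.hypot(W[:,:,0]-x,W[:,:,1]-y)<r)&(W[:,:,2]>z0)&(W[:,:,2]<z1)
    P=W[m].astype(np.float32);(cx,cy),R=cv2.minEnclosingCircle(np.ascontiguousarray(P[:,:2]));print(n,len(P),round(cx,4),round(cy,4),round(R,4),P[:,2].max())
near('jar',.462,-.162,.06,.088,.1)
near('vial_b',.690,-.2147,.04,.07,.1)
near('red2',.4118,-.418,.05,.088,.1)
near('green',.535,-.416,.05,.088,.1)
c=load('side11');W=cloud(c)
comp('side vial_a',W,215,240,265,300,.075,.09)
W0=cloud(load('side0'));comp('side vial_a 0',W0,215,240,265,300,.075,.09)
comp('bottle',W,320,345,180,212,.08,.1);comp('bottle0',W0,320,345,180,212,.08,.1)
d=cv2.absdiff(load('side0')['p'],c['p']).max(2); print('diff vial_a',d[268:298,216:238].mean(),'bottle',d[185:212,320:342].mean(),'vial_b',d[232:262,324:346].mean())
E
```

```text
jar 2198 0.4622 -0.1626 0.032 0.09581278
vial_b 328 0.6917 -0.2143 0.0177 0.08578763
red2 588 0.4211 -0.4237 0.03 0.095042974
green 2194 0.5364 -0.4157 0.0322 0.09628151
side vial_a 69 circ 0.3913 -0.3458 r 0.0519 mean [ 0.3823 -0.3193  0.0813] zmax 0.089
side vial_a 0 70 circ 0.3928 -0.3453 r 0.0518 mean [ 0.383  -0.321   0.0815] zmax 0.0898
bottle 105 circ 0.7049 -0.0314 r 0.0217 mean [ 0.7038 -0.0306  0.086 ] zmax 0.0904
bottle0 105 circ 0.7033 -0.0283 r 0.0211 mean [ 0.704  -0.0307  0.086 ] zmax 0.0911
diff vial_a 17.868181818181817 bottle 9.882154882154882 vial_b 10.51060606060606
```

Everything agrees: the vials and bottle haven't moved, and the jar is upright 133 mm from the reading spot's centre. Handing in.

```bash
python3 - <<'E'
from h import *
print(manip.finish_job()); print(manip.read_state()['time_s'])
E
```

```text
the job is handed in; nothing more can be done
None
the job is handed in; nothing more can be done
```

The scanner head is back on its ball mount with the latch lever pressed flat, and I handed the job in at about 23 s of the 61 s allowed.

- **Jar:** I gripped the amber jar lightly and slid it upright along the counter to (0.462, -0.163). That is 133 mm from the reading spot's centre, about 29 mm clear of the patch. The red and green look-alikes were left alone.
- **Head:** I lowered the head onto the ball and held it until it was fully home with the lever still up, then let go. Just before it seated, the ball rubbed the bore with about 12 N sideways, so I shifted about 1 mm to ease it. Its top is level at 141 mm after taking off the camera's 1 mm height error, as it should be. Its window faces out over the reading spot.
- **Lever:** I pressed the pad down with closed fingers to a firm stop at about 17 N. The lever arm is level and the pad top is at 100 mm, as specified.
- **Bystanders:** Both vials and the pill bottle measure in the same places as before, within camera error. The closest disagreement was the head's yaw: one camera fit gave 13.7° against 14.7° for the mount.

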